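# Lift a set plaster cast out of its pouring stand and hold it plumb

## Task

The plaster in the cast on the pouring stand has set: swing the stand's centring arm round by its knob, well clear of the cast, and leave it there. Then take the cast by its pipe, lift it straight up out of the ring until its rounded end is a good three centimetres or more above the ring, and keep it hanging there over the ring, plumb and still, so that I can mark it; finish while holding it, do not put it down. Keep the cast upright all the way, and leave the bowl, jar, spatula and the other model alone.

Things in the scene. Friction and masses are not known exactly. Their poses are not given: they have to be found in the camera images.
- cast: Filled plaster cast in the stand: white, round, tapering down, 125 mm tall, 54 mm across its flat bottom, 88 half-way up, 102 at the level top. A steel pipe, 21 mm thick, is set on its axis and sticks up 90 mm. 0.6 to 0.9 kg. Origin: centre of the bottom; z up along the pipe. At the start it stands loose and upright on the stand's pad, bottom 20 mm above the bench.
- pipe_end (a point): Centre of the pipe's free upper end, on the cast's axis, 215 mm above its bottom (235 mm above the bench at the start). The pipe can be gripped anywhere on the 60 mm below this point once the arm is away.
- ring (a point): Centre of the stand's steel ring, level with its upper face, 67 mm above the bench. The ring (100 mm inside, 132 outside, 11 thick) stands on three legs on a grey base plate 270 x 190 x 12 mm bolted to the bench, and surrounds the lower part of the cast with about 7 mm of play all round.
- pivot (a point): Point on the axis of the stand's upright column (16 mm thick, top 182 mm above the bench), at the arm's height, 168 mm above the bench, 105 mm from the cast's axis on the side away from the robot. The arm turns about this vertical axis.
- swing_arm (a joint): Angle (rad) of the centring arm, a flat aluminium bar 40 mm wide, 163 to 173 mm above the bench, 18 mm over the cast. Starts at 0 to 0.06, pointing from the column to the robot, the pipe in its open-sided slot. Grows as the free end swings to the robot's left (clockwise from above), off the pipe; stops at 1.57. Clear of the cast from about 0.9. Light friction (1 N at the knob) keeps it where left.
- knob (a point): Centre of the black round knob standing upright on the arm's free end: 20 mm in diameter, 40 mm high, from 173 to 213 mm above the bench; this point lies 193 mm above the bench and 165 mm from the column's axis, 60 mm from the axis of the pipe at the start.
- bowl: Bystander: black rubber mixing bowl, 124 mm across, 75 mm high. Origin: centre of its underside.
- jar: Bystander: white jar, 68 mm in diameter, 100 mm high. Origin: centre of its underside.
- model: Bystander: another, smaller plaster model without a pipe, dome upwards, 82 mm across, 125 mm high, standing on the bench to the left of the stand. Origin: centre of its underside.
- spatula: Bystander: spatula 240 mm long lying on the bench to the left of the stand. Origin: centre of its underside, handle towards its own -x.

How it is judged:
By the outcome, as a careful person would: the job done as asked, in the order asked, and still so for the second after the job is handed in, while the arm keeps its last pose, push and grip.
It also fails if it takes over 54 s, if anything falls off the work surface, if the arm or the gripper's body presses on something with over 40 N, if the wrist force passes 120 N, or if a joint passes its speed limit or range.

## Robot

A 6-joint arm with a two-finger parallel gripper is mounted at the origin on the work surface. World frame = base frame: x ahead of the robot, y to its left, z up, the work surface at z = 0. Lengths are in m, angles in rad, forces in N, time in s.
With the tool pointing down it reaches from about 0.425 to 0.925 m from the base axis. Payload 12.5 kg.
Tool frame: the origin (TCP) lies between the finger pads; the fingertips stand 14 mm ahead of it and the grasp point (between the pads) lies 5 mm behind it (arm.tcp_to_tips is the z of the fingertips in the tool frame, in m); z points along the fingers, y is the direction in which the jaws open and shut (so a half turn about z gives the same grasp; the last joint's range is limited). The gripper opens to 85 mm and grips with 20 to 120 N. Pads are 22 mm wide; open, the fingers measure 114 mm over their backs; the gripper's body (76 mm by 85 mm) begins 54 mm behind the grasp point. The pads swing forward as they close: fully open they stand 13 mm farther back than shut.
Start: joints at [1.082, 0.491, 1.559, -0, 1.092, -0.106], TCP at [0.233, 0.58, 0.245] pointing down, gripper open.
Joint ranges: [-3.1, 3.1], [-0.84, 2.19], [0.05, 2.79], [-1.13, 4.28], [0.06, 2.93], [-2.69, 2.69]. Speed limits (rad/s): [2.22, 2.22, 2.79, 3.14, 3.14, 3.14].

## Interface

Orientations are given as a 3x3 rotation matrix whose columns are the frame's x, y, z axes.
In Python, from rig import arm gives the robot as it stands.
- The arm moves only by the tool send_rows, never from a script. Its argument "rows" is a list of rows, each an object of numbers: "x", "y", "z": the shift along the tool's x, y, z scaled (see below); "ax", "ay", "az": the turn, a rotation vector about the tool's x, y, z scaled (see below); "hand": the opening, from 0 (shut) to 1 (fully open). In form: [{"x": .., "y": .., "z": .., "ax": .., "ay": .., "az": .., "hand": ..}, ...]. A call has 1 to 12 rows; each row shifts and turns the pose as measured when the row begins, along the tool's axes as they then stand; what a row does not reach is not made up. The controller multiplies each number of a shift by 0.2 m and each number of a turn by 0.5 rad. A row lasts 1/12 s, in which the tool goes at most 41.7 mm and 7.16 degrees, less where a joint would pass 70% of its speed; a pose out of reach is approached as far as the arm can. A call with a number of a shift or a turn outside -1 to 1 is refused whole. A call with a gripper value outside its range is refused whole. The fingers move at their own pace and stop on an object; "force" is the grip in N (left out, the last holds). Time passes only in rows, so rows that do not move let the fingers close. It gives the time, the measured TCP pose, the force and the opening at its end, in the units of the state.
- arm.get_state(): the state, without advancing time (a new reading comes with each control period).
- arm.get_image(name): name is "scene" or "side" or "wrist"; returns a dict with "pixels" (400x640x3 uint8, blue, green, red), "mtx" (3x3 intrinsics, pixels), "D" ([k1, k2, p1, p2, k3] as OpenCV has them; the pictures are not rectified), "position" and "attitude" of the camera in the world. Camera axes: x right, y down, z forward; pixel columns grow to the right and rows downward; lengths in m; the calibration is good to about 2 mm. A picture is of the moment at which its call begins. There is no depth.
- arm.hand_in(): hands the job in, once; it reports no verdict.
The state is a dict: "time_s": time; "q": joint angles; "joint_vel": joint speeds; "tau": joint torques, N m; "position": TCP position; "eef_rot": TCP orientation; "ft_force": force on the tool from outside, world axes, zero at the start; "ft_torque": the same for the moment, N m; "gripper_width": opening from 0.0 (shut) to 1.0 (fully open).
Only numpy, scipy, OpenCV 4.12 (cv2) and the standard library are available. Lean on these libraries where they do the work, as an engineer would, in place of code of your own. Each camera call takes 0.05 s, during which the arm holds its last target. There are 200 camera calls.

## Working session

There is one attempt and no reset: what is moved stays moved. The work goes in short steps, Python scripts to look and compute and a tool call to move; the robot and the scene stay as the last step left them, time stands still between calls to the robot, and variables do not carry over. Pictures are saved under pics/ and viewed, about 8 in all and at most 12, crops included, and the job is handed in when it is done.

Besides the shell and the picture viewer there is one more tool, called after "Call:" as name(argument=value, ...), one argument or row to a line, values as JSON. send_rows: Moves the arm, as the interface text tells. Its arguments: {"type":"object","properties":{"rows":{"type":"array","items":{"type":"object","properties":{"x":{"type":"number"},"y":{"type":"number"},"z":{"type":"number"},"ax":{"type":"number"},"ay":{"type":"number"},"az":{"type":"number"},"hand":{"type":"number"}}}},"force":{"type":"number"}},"required":["rows"]}

```bash
mkdir -p pics; ls; python3 - <<'E'
from rig import arm
import cv2,numpy as np,pickle
s=arm.get_state()
for k in ['time_s','position','eef_rot','ft_force','gripper_width']: print(k,s[k])
d={n:arm.get_image(n) for n in ['scene','side']}
pickle.dump(d,open('v0.pkl','wb'))
for n in d:
    cv2.imwrite(f'pics/{n}0.png',d[n]['pixels']); print(n,d[n]['position'],np.round(d[n]['attitude'],3).tolist(),d[n]['mtx'],d[n]['D'])
E
```

```text
pics
time_s 0.0
position [0.23330588 0.57959157 0.24473451]
eef_rot [[-9.27634081e-01  3.73489934e-01 -5.30172410e-04]
 [ 3.73490288e-01  9.27633583e-01 -9.70214297e-04]
 [ 1.29440458e-04 -1.09801809e-03 -9.99999389e-01]]
ft_force [-1.03847261  0.07216648 -0.42682539]
gripper_width 0.9966576725580474
scene [ 1.11135432 -0.72261859  0.70662597] [[0.806, 0.317, -0.5], [0.591, -0.395, 0.703], [0.026, -0.862, -0.506]] [[430.14161422   0.         320.11064794]
 [  0.         430.14161422 204.99822742]
 [  0.           0.           1.        ]] [-0.0015885  0.         0.         0.         0.       ]
side [ 0.33724898 -0.78473816  0.73381876] [[0.96, -0.147, 0.237], [-0.278, -0.571, 0.772], [0.022, -0.808, -0.589]] [[400.25991739   0.         316.68731363]
 [  0.         400.25991739 196.1265565 ]
 [  0.           0.           1.        ]] [-0.01282318  0.          0.          0.          0.        ]
```

View pics/scene0.png

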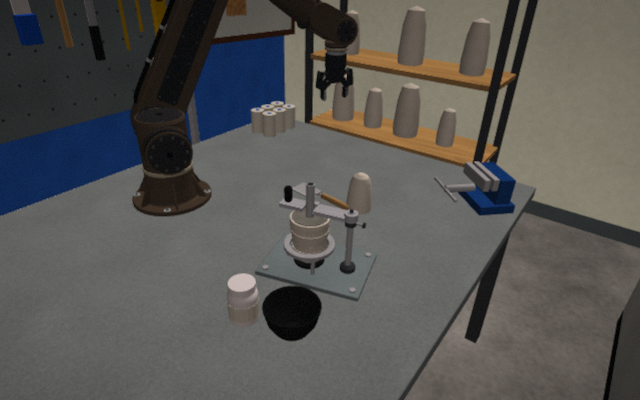

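View pics/side0.png

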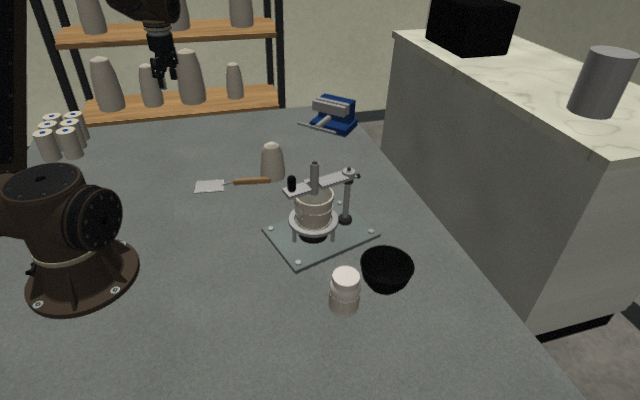

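The scene view shows the knob at about (288,193), the pipe end at (310,185) and the column top at (351,213). In the side view they are at (292,184), (315,163) and (348,170). The model, spatula, jar and bowl are also visible.

```bash
cat > h.py <<'E'
import cv2,numpy as np
def ray(im,uv):
    p=cv2.undistortPoints(np.array([[uv]],float),np.array(im['mtx']),np.array(im['D']))[0,0]
    d=np.array(im['attitude'])@np.r_[p,1]; return np.array(im['position']),d/np.linalg.norm(d)
def tri(obs):
    A=np.zeros((3,3));b=np.zeros(3);R=[ray(*o) for o in obs]
    for c,d in R: P=np.eye(3)-np.outer(d,d);A+=P;b+=P@c
    x=np.linalg.solve(A,b); return x,[round(1e3*np.linalg.norm((np.eye(3)-np.outer(d,d))@(x-c)),1) for c,d in R]
def onz(im,uv,z):
    c,d=ray(im,uv); return c+d*(z-c[2])/d[2]
def proj(im,p):
    R=np.array(im['attitude']);rv=cv2.Rodrigues(R.T)[0]
    return cv2.projectPoints(np.array([p],float),rv,-R.T@np.array(im['position']),np.array(im['mtx']),np.array(im['D']))[0][0,0]
E
python3 - <<'E'
import pickle,cv2,numpy as np
from h import *
d=pickle.load(open('v0.pkl','rb'));S,T=d['scene'],d['side']
def blob(im,x0,x1,y0,y1,t):
    m=(im['pixels'].max(2)<t)[y0:y1,x0:x1].astype('uint8')
    n,l,st,c=cv2.connectedComponentsWithStats(m);i=1+st[1:,4].argmax();return c[i]+[x0,y0],st[i]
ks,kt=blob(S,276,300,180,206,45),blob(T,282,301,172,196,45);print(ks,kt)
print('knob',tri([(S,ks[0]),(T,kt[0])]))
print('pipe',tri([(S,(310.5,185)),(T,(314.5,163.5))]))
print('col',tri([(S,(351,212)),(T,(348.5,170))]))
print('model base',onz(S,(360,210),0),onz(T,(273,178),0),'jar',onz(T,(344,310),0))
a=[cv2.resize(im['pixels'][y:y+110,x:x+130],None,fx=3,fy=3,interpolation=cv2.INTER_CUBIC) for im,x,y in((S,255,170),(T,255,145))]
cv2.imwrite('pics/crop.png',np.hstack(a))
E
```

```text
(array([287.80188679, 193.20754717]), array([  8,   6,   8,  16, 106], dtype=int32)) (array([291.39823009, 183.19469027]), array([  6,   4,   8,  16, 113], dtype=int32))
knob (array([ 0.50968028, -0.01396889,  0.1950759 ]), [np.float64(0.4), np.float64(0.4)])
pipe (array([ 0.56979018, -0.00145537,  0.23309555]), [np.float64(0.8), np.float64(0.8)])
col (array([0.66947656, 0.02601612, 0.18282391]), [np.float64(0.4), np.float64(0.4)])
model base [0.53156475 0.31481633 0.        ] [0.52040201 0.31071829 0.        ] jar [ 0.5710609  -0.25458891  0.        ]
```

View pics/crop.png

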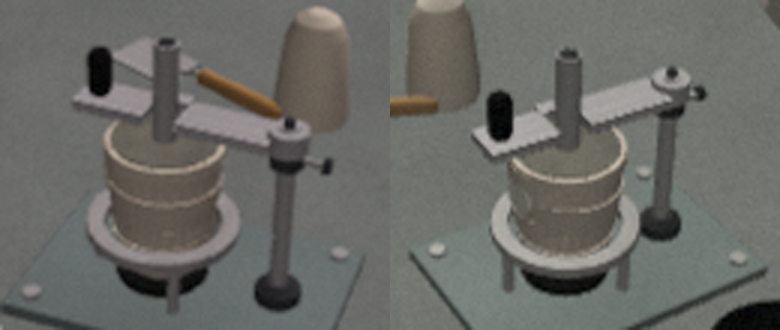

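Triangulation agrees with the text. Pipe to column is 104 mm (105 given), knob to column 166 mm (165), knob to pipe 61 mm (60), with heights of 195, 233 and 183 mm. The stand is turned about 14°. Next I'll move above the knob.

Call:
send_rows(
  rows=[
    {"z": -0.2,"hand": 0.7},
    {"z": -0.2,"hand": 0.7},
    {"x": -0.14,"y": -0.13,"hand": 0.7},
    {"x": -0.14,"y": -0.13,"hand": 0.7},
    {"x": -0.14,"y": -0.13,"hand": 0.7},
    {"x": -0.14,"y": -0.13,"hand": 0.7},
    {"x": -0.14,"y": -0.13,"hand": 0.7},
    {"x": -0.14,"y": -0.13,"hand": 0.7},
    {"x": -0.14,"y": -0.13,"hand": 0.7},
    {"x": -0.14,"y": -0.13,"hand": 0.7},
    {"x": -0.14,"y": -0.13,"hand": 0.7},
    {"x": -0.14,"y": -0.13,"hand": 0.7},
  ],
)

```text
schema error: expected keys x, y, z, ax, ay, az, hand
```

Call:
send_rows(
  rows=[
    {"az": -0.2,"hand": 0.7},
    {"az": -0.2,"hand": 0.7},
    {"az": -0.2,"hand": 0.7},
    {"az": -0.2,"hand": 0.7},
    {"az": -0.2,"hand": 0.7},
    {"az": -0.2,"hand": 0.7},
    {"hand": 0.7},
  ],
)

```text
schema error: expected keys x, y, z, ax, ay, az, hand
```

```bash
cat > goto.py <<'E'
import sys,numpy as np
from rig import arm
def show(target,yaw=None):
    s=arm.get_state();R=np.array(s['eef_rot']);p=np.array(s['position'])
    print('t',round(s['time_s'],2),'p',p.round(4),'yaw',round(np.degrees(np.arctan2(R[1,0],R[0,0])),1),'z',R[:,2].round(4),'F',np.round(s['ft_force'],1),'w',round(s['gripper_width'],3),'q',np.round(s['q'],2))
    if target is not None: print('units xyz',(R.T@(np.array(target)-p)/0.2).round(3))
    if yaw is not None: 
        d=(np.degrees(np.arctan2(R[1,0],R[0,0]))-yaw+180)%360-180; print('az units',round(np.radians(d)/.5,3))
if __name__=='__main__':
    a=[float(v) for v in sys.argv[1:]]; show(a[:3] or None,a[3] if len(a)>3 else None)
E
python3 goto.py 0.51 -0.014 0.32 194
```

```text
t 0.1 p [0.2333 0.5796 0.2448] yaw 158.1 z [-5.e-04 -9.e-04 -1.e+00] F [-0.5  0.   0.2] w 1.002 q [ 1.08  0.49  1.56  0.    1.09 -0.11]
units xyz [-2.392 -2.237 -0.374]
az units -1.254
```

All seven keys are needed in each row.

Call:
send_rows(
  rows=[
    {"x": 0,"y": 0,"z": -0.2,"ax": 0,"ay": 0,"az": 0,"hand": 0.7},
    {"x": 0,"y": 0,"z": -0.2,"ax": 0,"ay": 0,"az": 0,"hand": 0.7},
    {"x": -0.14,"y": -0.13,"z": 0,"ax": 0,"ay": 0,"az": 0,"hand": 0.7},
    {"x": -0.14,"y": -0.13,"z": 0,"ax": 0,"ay": 0,"az": 0,"hand": 0.7},
    {"x": -0.14,"y": -0.13,"z": 0,"ax": 0,"ay": 0,"az": 0,"hand": 0.7},
    {"x": -0.14,"y": -0.13,"z": 0,"ax": 0,"ay": 0,"az": 0,"hand": 0.7},
    {"x": -0.14,"y": -0.13,"z": 0,"ax": 0,"ay": 0,"az": 0,"hand": 0.7},
    {"x": -0.14,"y": -0.13,"z": 0,"ax": 0,"ay": 0,"az": 0,"hand": 0.7},
    {"x": -0.14,"y": -0.13,"z": 0,"ax": 0,"ay": 0,"az": 0,"hand": 0.7},
    {"x": -0.14,"y": -0.13,"z": 0,"ax": 0,"ay": 0,"az": 0,"hand": 0.7},
    {"x": -0.14,"y": -0.13,"z": 0,"ax": 0,"ay": 0,"az": 0,"hand": 0.7},
    {"x": -0.14,"y": -0.13,"z": 0,"ax": 0,"ay": 0,"az": 0,"hand": 0.7},
  ],
)

```text
time_s: 1.1
position: [0.398, 0.2244, 0.3256]
eef_rot: [[-0.932, 0.364, -0.003], [0.364, 0.932, -0.006], [0.001, -0.006, -1.0]]
ft_force: [1.1, 1.2, 0.1]
gripper_width: 0.699
```

Call:
send_rows(
  rows=[
    {"x": 0,"y": 0,"z": 0,"ax": 0,"ay": 0,"az": -0.21,"hand": 0.7},
    {"x": 0,"y": 0,"z": 0,"ax": 0,"ay": 0,"az": -0.21,"hand": 0.7},
    {"x": 0,"y": 0,"z": 0,"ax": 0,"ay": 0,"az": -0.21,"hand": 0.7},
    {"x": 0,"y": 0,"z": 0,"ax": 0,"ay": 0,"az": -0.21,"hand": 0.7},
    {"x": 0,"y": 0,"z": 0,"ax": 0,"ay": 0,"az": -0.21,"hand": 0.7},
    {"x": 0,"y": 0,"z": 0,"ax": 0,"ay": 0,"az": -0.21,"hand": 0.7},
    {"x": 0,"y": 0,"z": 0,"ax": 0,"ay": 0,"az": 0,"hand": 0.7},
  ],
)

```text
time_s: 1.68
position: [0.401, 0.2155, 0.3245]
eef_rot: [[-0.963, -0.271, -0.006], [-0.271, 0.963, -0.008], [0.008, -0.006, -1.0]]
ft_force: [0.2, -0.1, 0.5]
gripper_width: 0.704
```

```bash
python3 goto.py 0.51 -0.014 0.32 194
```

```text
t 1.68 p [0.401  0.2155 0.3245] yaw -164.3 z [-0.0058 -0.0077 -1.    ] F [ 0.2 -0.1  0.5] w 0.704 q [ 0.35  0.17  1.83 -0.01  1.15 -1.49]
units xyz [-0.214 -1.252  0.028]
az units 0.06
```

Call:
send_rows(
  rows=[
    {"x": -0.027,"y": -0.16,"z": 0,"ax": 0,"ay": 0,"az": 0.01,"hand": 0.7},
    {"x": -0.027,"y": -0.16,"z": 0,"ax": 0,"ay": 0,"az": 0.01,"hand": 0.7},
    {"x": -0.027,"y": -0.16,"z": 0,"ax": 0,"ay": 0,"az": 0.01,"hand": 0.7},
    {"x": -0.027,"y": -0.16,"z": 0,"ax": 0,"ay": 0,"az": 0.01,"hand": 0.7},
    {"x": -0.027,"y": -0.16,"z": 0,"ax": 0,"ay": 0,"az": 0.01,"hand": 0.7},
    {"x": -0.027,"y": -0.16,"z": 0,"ax": 0,"ay": 0,"az": 0.01,"hand": 0.7},
    {"x": -0.027,"y": -0.15,"z": 0,"ax": 0,"ay": 0,"az": 0,"hand": 0.7},
    {"x": -0.027,"y": -0.1,"z": 0,"ax": 0,"ay": 0,"az": 0,"hand": 0.7},
    {"x": 0,"y": 0,"z": 0,"ax": 0,"ay": 0,"az": 0,"hand": 0.7},
  ],
)

```text
time_s: 2.43
position: [0.5052, -0.0176, 0.3242]
eef_rot: [[-0.977, -0.213, -0.008], [-0.213, 0.977, -0.007], [0.009, -0.006, -1.0]]
ft_force: [-0.5, 0.6, 0.0]
gripper_width: 0.697
```

```bash
python3 goto.py 0.51 -0.014 0.30 194; python3 - <<'E'
from rig import arm
import cv2,pickle
from h import *
w=arm.get_image('wrist');pickle.dump(w,open('w1.pkl','wb'));cv2.imwrite('pics/w1.png',w['pixels'])
print(w['position'],proj(w,[.5097,-.014,.213]),proj(w,[.5698,-.0015,.235]),proj(w,[.67,.026,.182]))
E
```

```text
t 2.43 p [ 0.5052 -0.0176  0.3242] yaw -167.7 z [-0.0078 -0.0074 -0.9999] F [-0.5  0.6  0. ] w 0.697 q [-0.16  0.24  1.73 -0.01  1.17 -1.94]
units xyz [-0.029  0.013  0.121]
az units -0.059
[ 0.43453491 -0.03120607  0.45435835] [319.39112169 215.39478195] [318.44407464 307.44284154] [324.15908412 372.93087381]
```

View pics/w1.png

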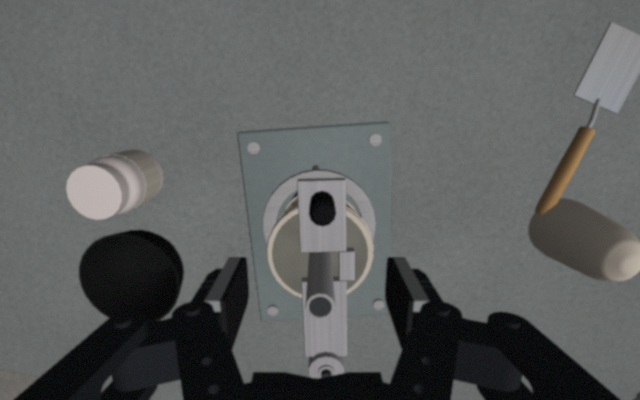

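The wrist view shows the knob's top at about (322,216), the pipe end at (320,307) and the column at (326,370). The predictions were (319,215), (318,307) and (324,373), so the estimates hold to about 1–2 mm. I'll nudge +y by 1 mm and go down.

Call:
send_rows(
  rows=[
    {"x": -0.03,"y": 0.02,"z": 0,"ax": -0.011,"ay": -0.018,"az": -0.06,"hand": 0.7},
    {"x": 0,"y": 0,"z": 0.15,"ax": 0,"ay": 0,"az": 0,"hand": 0.7},
    {"x": 0,"y": 0,"z": 0.15,"ax": 0,"ay": 0,"az": 0,"hand": 0.7},
    {"x": 0,"y": 0,"z": 0.15,"ax": 0,"ay": 0,"az": 0,"hand": 0.7},
    {"x": 0,"y": 0,"z": 0,"ax": 0,"ay": 0,"az": 0,"hand": 0.7},
  ],
)

```text
time_s: 2.9
position: [0.5096, -0.0055, 0.233]
eef_rot: [[-0.97, -0.244, 0.006], [-0.244, 0.97, 0.003], [-0.006, 0.001, -1.0]]
ft_force: [-0.3, -0.2, -1.0]
gripper_width: 0.7
```

```bash
python3 goto.py 0.51 -0.013 0.198 194
```

```text
t 2.9 p [ 0.5096 -0.0055  0.233 ] yaw -165.9 z [ 0.0057  0.0027 -1.    ] F [-0.3 -0.2 -1. ] w 0.7 q [-0.14  0.34  1.86  0.    0.94 -1.96]
units xyz [ 0.008 -0.037  0.175]
az units 0.005
```

Call:
send_rows(
  rows=[
    {"x": 0.008,"y": -0.037,"z": 0,"ax": 0,"ay": 0.01,"az": 0,"hand": 0.7},
    {"x": 0,"y": 0,"z": 0,"ax": 0,"ay": 0,"az": 0,"hand": 0.7},
    {"x": 0,"y": 0,"z": 0.08,"ax": 0,"ay": 0,"az": 0,"hand": 0.7},
    {"x": 0,"y": 0,"z": 0.08,"ax": 0,"ay": 0,"az": 0,"hand": 0.7},
    {"x": 0,"y": 0,"z": 0,"ax": 0,"ay": 0,"az": 0,"hand": 0.7},
  ],
)

```text
time_s: 3.32
position: [0.5122, -0.0107, 0.2069]
eef_rot: [[-0.969, -0.248, 0.008], [-0.248, 0.969, 0.001], [-0.008, -0.001, -1.0]]
ft_force: [-0.5, -0.3, 0.5]
gripper_width: 0.698
```

```bash
python3 goto.py 0.51 -0.013 0.198 194
```

```text
t 3.32 p [ 0.5122 -0.0107  0.2069] yaw -165.6 z [ 0.0082  0.0012 -1.    ] F [-0.5 -0.3  0.5] w 0.698 q [-0.15  0.38  1.88  0.    0.88 -1.97]
units xyz [ 0.014 -0.008  0.044]
az units 0.013
```

Call:
send_rows(
  force=25,
  rows=[
    {"x": 0.014,"y": -0.008,"z": 0.044,"ax": 0,"ay": 0.015,"az": 0,"hand": 0.7},
    {"x": 0,"y": 0,"z": 0,"ax": 0,"ay": 0,"az": 0,"hand": 0.4},
    {"x": 0,"y": 0,"z": 0,"ax": 0,"ay": 0,"az": 0,"hand": 0.1},
    {"x": 0,"y": 0,"z": 0,"ax": 0,"ay": 0,"az": 0,"hand": 0.1},
    {"x": 0,"y": 0,"z": 0,"ax": 0,"ay": 0,"az": 0,"hand": 0.1},
    {"x": 0,"y": 0,"z": 0,"ax": 0,"ay": 0,"az": 0,"hand": 0.1},
    {"x": 0,"y": 0,"z": 0,"ax": 0,"ay": 0,"az": 0,"hand": 0.1},
    {"x": 0,"y": 0,"z": 0,"ax": 0,"ay": 0,"az": 0,"hand": 0.1},
  ],
)

```text
time_s: 3.98
position: [0.5116, -0.0131, 0.2027]
eef_rot: [[-0.969, -0.248, 0.007], [-0.248, 0.969, -0.002], [-0.006, -0.003, -1.0]]
ft_force: [0.1, 0.2, -3.5]
gripper_width: 0.223
```

```bash
python3 goto.py 0.51 -0.013 0.198 194
```

```text
t 3.98 p [ 0.5116 -0.0131  0.2027] yaw -165.6 z [ 0.0066 -0.0016 -1.    ] F [ 0.1  0.2 -3.5] w 0.223 q [-0.15  0.38  1.89 -0.    0.87 -1.98]
units xyz [0.008 0.003 0.023]
az units 0.013
```

The opening is 19 mm, so the knob is held. I'll swing in arc steps, with tool and arm turning together.

Call:
send_rows(
  rows=[
    {"x": -0.002,"y": 0.066,"z": 0,"ax": 0,"ay": 0,"az": 0.16,"hand": 0.1},
    {"x": -0.003,"y": 0.066,"z": 0,"ax": 0,"ay": 0,"az": 0.16,"hand": 0.1},
    {"x": -0.003,"y": 0.066,"z": 0,"ax": 0,"ay": 0,"az": 0.16,"hand": 0.1},
    {"x": -0.003,"y": 0.066,"z": 0,"ax": 0,"ay": 0,"az": 0.16,"hand": 0.1},
    {"x": 0,"y": 0,"z": 0,"ax": 0,"ay": 0,"az": 0,"hand": 0.1},
  ],
)

```text
time_s: 4.4
position: [0.5073, 0.0403, 0.2027]
eef_rot: [[-0.996, 0.085, 0.007], [0.085, 0.996, -0.002], [-0.007, -0.002, -1.0]]
ft_force: [2.9, 0.9, -5.4]
gripper_width: 0.22
```

```bash
cat > arc.py <<'E'
import numpy as np
from rig import arm
s=arm.get_state();p=np.array(s['position']);R=np.array(s['eef_rot']);v=p[:2]-[.670,.026]
print('radius',np.hypot(*v).round(4),'swing',round(np.radians(193.9)-np.arctan2(v[1],v[0])%(2*np.pi),3),'radial yaw',np.degrees(np.arctan2(v[1],v[0]))%360)
E
python3 arc.py; python3 goto.py
```

```text
radius 0.1634 swing 0.33 radial yaw 174.99309867036726
t 4.4 p [0.5073 0.0403 0.2027] yaw 175.1 z [ 0.0073 -0.0022 -1.    ] F [ 2.9  0.9 -5.4] w 0.22 q [-0.05  0.38  1.89 -0.    0.86 -1.53]
```

Call:
send_rows(
  rows=[
    {"x": -0.003,"y": 0.066,"z": 0,"ax": 0,"ay": 0,"az": 0.16,"hand": 0.1},
    {"x": -0.003,"y": 0.066,"z": 0,"ax": 0,"ay": 0,"az": 0.16,"hand": 0.1},
    {"x": -0.003,"y": 0.066,"z": 0,"ax": 0,"ay": 0,"az": 0.16,"hand": 0.1},
    {"x": -0.003,"y": 0.066,"z": 0,"ax": 0,"ay": 0,"az": 0.16,"hand": 0.1},
    {"x": -0.003,"y": 0.066,"z": 0,"ax": 0,"ay": 0,"az": 0.16,"hand": 0.1},
    {"x": -0.003,"y": 0.066,"z": 0,"ax": 0,"ay": 0,"az": 0.16,"hand": 0.1},
    {"x": -0.003,"y": 0.066,"z": 0,"ax": 0,"ay": 0,"az": 0.16,"hand": 0.1},
    {"x": 0,"y": 0,"z": 0,"ax": 0,"ay": 0,"az": 0,"hand": 0.1},
  ],
)

```text
time_s: 5.07
position: [0.5408, 0.126, 0.2026]
eef_rot: [[-0.794, 0.608, 0.004], [0.608, 0.794, -0.004], [-0.006, -0.001, -1.0]]
ft_force: [0.6, 1.0, 0.3]
gripper_width: 0.218
```

```bash
python3 arc.py; python3 goto.py
```

```text
radius 0.1634 swing 0.901 radial yaw 142.2556468807468
t 5.07 p [0.5408 0.126  0.2026] yaw 142.6 z [ 0.004  -0.0044 -1.    ] F [0.6 1.  0.3] w 0.218 q [ 0.11  0.44  1.78 -0.01  0.92 -0.8 ]
```

Call:
send_rows(
  rows=[
    {"x": -0.003,"y": 0.066,"z": 0,"ax": 0,"ay": 0,"az": 0.16,"hand": 0.1},
    {"x": -0.003,"y": 0.066,"z": 0,"ax": 0,"ay": 0,"az": 0.16,"hand": 0.1},
    {"x": -0.003,"y": 0.066,"z": 0,"ax": 0,"ay": 0,"az": 0.16,"hand": 0.1},
    {"x": -0.003,"y": 0.066,"z": 0,"ax": 0,"ay": 0,"az": 0.16,"hand": 0.1},
    {"x": -0.003,"y": 0.066,"z": 0,"ax": 0,"ay": 0,"az": 0.16,"hand": 0.1},
    {"x": 0,"y": 0,"z": 0,"ax": 0,"ay": 0,"az": 0,"hand": 0.1},
    {"x": 0,"y": 0,"z": 0,"ax": 0,"ay": 0,"az": 0,"hand": 0.5},
    {"x": 0,"y": 0,"z": 0,"ax": 0,"ay": 0,"az": 0,"hand": 0.6},
    {"x": 0,"y": 0,"z": 0,"ax": 0,"ay": 0,"az": 0,"hand": 0.6},
  ],
)

```text
time_s: 5.82
position: [0.5887, 0.1659, 0.203]
eef_rot: [[-0.508, 0.861, -0.002], [0.861, 0.508, -0.005], [-0.003, -0.004, -1.0]]
ft_force: [-0.5, 0.7, -0.5]
gripper_width: 0.6
```

```bash
python3 arc.py; python3 goto.py
```

```text
radius 0.1618 swing 1.287 radial yaw 120.15330064228903
t 5.82 p [0.5887 0.1659 0.203 ] yaw 120.5 z [-0.0023 -0.0046 -1.    ] F [-0.5  0.7 -0.5] w 0.6 q [ 0.17  0.52  1.64 -0.01  0.99 -0.36]
```

The arm is at about 1.29 rad and released. Next I'll raise, and go above the pipe.

Call:
send_rows(
  rows=[
    {"x": 0,"y": 0,"z": -0.1,"ax": 0,"ay": 0,"az": 0,"hand": 0.6},
    {"x": 0,"y": 0,"z": -0.2,"ax": 0,"ay": 0,"az": 0,"hand": 0.6},
    {"x": 0,"y": 0,"z": -0.2,"ax": 0,"ay": 0,"az": 0,"hand": 0.6},
    {"x": 0,"y": 0,"z": 0,"ax": 0,"ay": 0,"az": 0,"hand": 0.6},
    {"x": -0.13,"y": -0.1,"z": 0,"ax": 0,"ay": 0,"az": 0,"hand": 0.6},
    {"x": -0.13,"y": -0.1,"z": 0,"ax": 0,"ay": 0,"az": 0,"hand": 0.6},
    {"x": -0.13,"y": -0.1,"z": 0,"ax": 0,"ay": 0,"az": 0,"hand": 0.6},
    {"x": -0.13,"y": -0.1,"z": 0,"ax": 0,"ay": 0,"az": 0,"hand": 0.6},
    {"x": -0.09,"y": -0.07,"z": 0,"ax": 0,"ay": 0,"az": 0,"hand": 0.6},
    {"x": 0,"y": 0,"z": 0,"ax": 0,"ay": 0,"az": 0,"hand": 0.6},
    {"x": 0,"y": 0,"z": 0,"ax": 0,"ay": 0,"az": 0,"hand": 0.6},
  ],
)

```text
time_s: 6.73
position: [0.5671, 0.002, 0.3111]
eef_rot: [[-0.524, 0.852, 0.003], [0.852, 0.524, -0.008], [-0.008, -0.001, -1.0]]
ft_force: [-0.9, 0.1, 0.6]
gripper_width: 0.603
```

```bash
python3 goto.py .570 -.0005 .21; python3 - <<'E'
from rig import arm
import cv2,pickle
from h import *
d={n:arm.get_image(n) for n in ['scene','side','wrist']};pickle.dump(d,open('v2.pkl','wb'))
w=d['wrist'];print(w['position'],proj(w,[.570,-.0005,.235]))
a=[cv2.resize(d[n]['pixels'][y:y+130,x:x+130],(300,300)) for n,x,y in(('scene',255,150),('side',250,125))]
cv2.imwrite('pics/v2.png',np.hstack([cv2.resize(w['pixels'],(480,300))]+[a[0]]));cv2.imwrite('pics/v2s.png',a[1])
E
```

```text
t 6.73 p [0.5671 0.002  0.3111] yaw 121.6 z [ 0.0031 -0.0077 -1.    ] F [-0.9  0.1  0.6] w 0.603 q [-0.11  0.35  1.62 -0.01  1.18 -0.66]
units xyz [-0.014  0.006  0.505]
[0.52839197 0.06740386 0.43985554] [316.83997856 230.95593799]
```

View pics/v2.png

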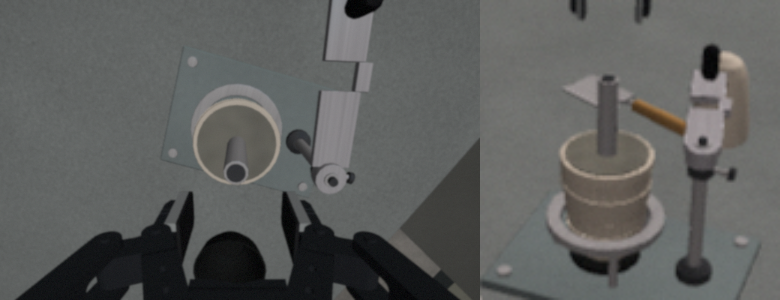

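The arm is swung well clear of the cast, which still stands upright. In the wrist view the pipe end is at about (313.5,229.5) in full pixels. I'll triangulate all four sightings.

```bash
python3 - <<'E'
import pickle
from h import *
d=pickle.load(open('v0.pkl','rb'));w1=pickle.load(open('w1.pkl','rb'));v2=pickle.load(open('v2.pkl','rb'));w=v2['wrist']
g=cv2.cvtColor(w['pixels'],cv2.COLOR_BGR2GRAY)[205:255,290:340]
n,l,st,c=cv2.connectedComponentsWithStats((g<50).astype('uint8'));print(st,c+[290,205])
print(tri([(d['scene'],(310.6,184.5)),(d['side'],(314.4,163.4))]))
print(tri([(w1,(320.5,306.5)),(w,(313.5,229.5))]))
print(tri([(d['scene'],(310.6,184.5)),(d['side'],(314.4,163.4)),(w1,(320.5,306.5)),(w,(313.5,229.5))]))
E
python3 goto.py .569 -.001 .21
```

```text
[[   0    0   50   50 2345]
 [  14   16   21   16  133]
 [  32   19    1    1    1]
 [  16   31    5    3    7]
 [  31   30    1    2    2]
 [  25   32    3    4    7]
 [  30   33    2    1    2]
 [  22   34    2    2    3]] [[314.50063966 229.46823028]
 [314.52631579 228.77443609]
 [322.         224.        ]
 [308.14285714 237.        ]
 [321.         235.5       ]
 [316.28571429 238.85714286]
 [320.5        238.        ]
 [312.66666667 239.33333333]]
(array([ 0.569575  , -0.00104739,  0.2336996 ]), [np.float64(0.3), np.float64(0.3)])
(array([ 5.67563125e-01, -3.63149431e-04,  2.36637662e-01]), [np.float64(0.2), np.float64(0.2)])
(array([ 0.56907544, -0.00073133,  0.23365982]), [np.float64(0.5), np.float64(0.6), np.float64(0.8), np.float64(1.2)])
t 6.88 p [0.5674 0.0037 0.3109] yaw 121.7 z [ 0.0028 -0.0075 -1.    ] F [-0.1 -0.  -0.2] w 0.598 q [-0.11  0.35  1.62 -0.01  1.18 -0.66]
units xyz [-0.02  -0.005  0.505]
```

Stereo and wrist sightings agree within 2 mm: the pipe end is at (0.569, -0.001, 0.234). I'll go down to TCP z ≈ 0.20.

Call:
send_rows(
  rows=[
    {"x": -0.02,"y": -0.005,"z": 0,"ax": -0.003,"ay": 0.016,"az": 0,"hand": 0.6},
    {"x": 0,"y": 0,"z": 0.1,"ax": 0,"ay": 0,"az": 0,"hand": 0.6},
    {"x": 0,"y": 0,"z": 0.1,"ax": 0,"ay": 0,"az": 0,"hand": 0.6},
    {"x": 0,"y": 0,"z": 0,"ax": 0,"ay": 0,"az": 0,"hand": 0.6},
    {"x": 0,"y": 0,"z": 0,"ax": 0,"ay": 0,"az": 0,"hand": 0.6},
  ],
)

```text
time_s: 7.3
position: [0.5699, 0.0033, 0.2706]
eef_rot: [[-0.532, 0.847, 0.001], [0.847, 0.532, 0.002], [0.001, 0.002, -1.0]]
ft_force: [-0.2, -0.6, -0.4]
gripper_width: 0.599
```

```bash
python3 goto.py .569 -.001 .20
```

```text
t 7.3 p [0.5699 0.0033 0.2706] yaw 122.1 z [ 0.0015  0.0019 -1.    ] F [-0.2 -0.6 -0.4] w 0.599 q [-0.11  0.39  1.67  0.    1.09 -0.67]
units xyz [-0.016 -0.016  0.353]
```

Call:
send_rows(
  rows=[
    {"x": -0.016,"y": -0.016,"z": 0,"ax": 0,"ay": 0,"az": 0,"hand": 0.6},
    {"x": 0,"y": 0,"z": 0,"ax": 0,"ay": 0,"az": 0,"hand": 0.6},
    {"x": 0,"y": 0,"z": 0.1,"ax": 0,"ay": 0,"az": 0,"hand": 0.6},
    {"x": 0,"y": 0,"z": 0.1,"ax": 0,"ay": 0,"az": 0,"hand": 0.6},
    {"x": 0,"y": 0,"z": 0.06,"ax": 0,"ay": 0,"az": 0,"hand": 0.6},
    {"x": 0,"y": 0,"z": 0,"ax": 0,"ay": 0,"az": 0,"hand": 0.6},
    {"x": 0,"y": 0,"z": 0,"ax": 0,"ay": 0,"az": 0,"hand": 0.6},
  ],
)

```text
time_s: 7.88
position: [0.5716, -0.0009, 0.2235]
eef_rot: [[-0.534, 0.846, 0.011], [0.846, 0.534, 0.001], [-0.004, 0.01, -1.0]]
ft_force: [1.0, 0.1, 0.4]
gripper_width: 0.604
```

```bash
python3 goto.py .569 -.001 .20
```

```text
t 7.88 p [ 0.5716 -0.0009  0.2235] yaw 122.3 z [ 0.0105  0.0013 -0.9999] F [1.  0.1 0.4] w 0.604 q [-0.12  0.44  1.72  0.    0.97 -0.68]
units xyz [ 0.007 -0.012  0.117]
```

Call:
send_rows(
  rows=[
    {"x": 0.007,"y": -0.012,"z": 0.05,"ax": 0.019,"ay": 0.009,"az": 0,"hand": 0.6},
    {"x": 0,"y": 0,"z": 0.05,"ax": 0,"ay": 0,"az": 0,"hand": 0.6},
    {"x": 0,"y": 0,"z": 0.04,"ax": 0,"ay": 0,"az": 0,"hand": 0.6},
    {"x": 0,"y": 0,"z": 0,"ax": 0,"ay": 0,"az": 0,"hand": 0.6},
  ],
)

```text
time_s: 8.22
position: [0.5698, -0.0012, 0.1962]
eef_rot: [[-0.534, 0.846, 0.004], [0.846, 0.534, -0.001], [-0.003, 0.003, -1.0]]
ft_force: [-0.4, 0.1, -0.1]
gripper_width: 0.596
```

```bash
python3 goto.py .569 -.001 .20
```

```text
t 8.22 p [ 0.5698 -0.0012  0.1962] yaw 122.3 z [ 3.7e-03 -6.0e-04 -1.0e+00] F [-0.4  0.1 -0.1] w 0.596 q [-0.12  0.47  1.75 -0.    0.92 -0.68]
units xyz [ 0.003 -0.003 -0.019]
```

Call:
send_rows(
  force=40,
  rows=[
    {"x": 0,"y": 0,"z": -0.01,"ax": 0.002,"ay": 0.006,"az": 0,"hand": 0.4},
    {"x": 0,"y": 0,"z": 0,"ax": 0,"ay": 0,"az": 0,"hand": 0.25},
    {"x": 0,"y": 0,"z": 0,"ax": 0,"ay": 0,"az": 0,"hand": 0.1},
    {"x": 0,"y": 0,"z": 0,"ax": 0,"ay": 0,"az": 0,"hand": 0.1},
    {"x": 0,"y": 0,"z": 0,"ax": 0,"ay": 0,"az": 0,"hand": 0.1},
    {"x": 0,"y": 0,"z": 0,"ax": 0,"ay": 0,"az": 0,"hand": 0.1},
  ],
)

```text
time_s: 8.72
position: [0.5695, -0.0013, 0.1981]
eef_rot: [[-0.534, 0.845, -0.001], [0.845, 0.534, 0.002], [0.002, 0.0, -1.0]]
ft_force: [-0.6, 0.0, -3.3]
gripper_width: 0.241
```

Call:
send_rows(
  force=90,
  rows=[
    {"x": 0,"y": 0,"z": 0,"ax": 0,"ay": 0,"az": 0,"hand": 0.1},
    {"x": 0,"y": 0,"z": 0,"ax": 0,"ay": 0,"az": 0,"hand": 0.1},
    {"x": 0,"y": 0,"z": 0,"ax": 0,"ay": 0,"az": 0,"hand": 0.1},
  ],
)

```text
time_s: 8.97
position: [0.5695, -0.0013, 0.1982]
eef_rot: [[-0.534, 0.846, -0.0], [0.846, 0.534, 0.002], [0.001, 0.001, -1.0]]
ft_force: [-0.3, 0.0, -1.9]
gripper_width: 0.226
```

```bash
python3 goto.py .569 -.001 .20
```

```text
t 8.97 p [ 0.5695 -0.0013  0.1982] yaw 122.3 z [-2.0e-04  1.5e-03 -1.0e+00] F [-0.3  0.  -1.9] w 0.226 q [-0.12  0.47  1.75  0.    0.93 -0.68]
units xyz [ 0.003 -0.001 -0.009]
```

The opening is about 20 mm, so the pipe is held. I'll lift gently and check for drift in the ring, which has 7 mm of play.

Call:
send_rows(
  rows=[
    {"x": 0,"y": 0,"z": -0.03,"ax": 0,"ay": 0,"az": 0,"hand": 0.1},
    {"x": 0,"y": 0,"z": -0.03,"ax": 0,"ay": 0,"az": 0,"hand": 0.1},
    {"x": 0,"y": 0,"z": -0.03,"ax": 0,"ay": 0,"az": 0,"hand": 0.1},
    {"x": 0,"y": 0,"z": 0,"ax": 0,"ay": 0,"az": 0,"hand": 0.1},
  ],
)

```text
time_s: 9.3
position: [0.5689, -0.0011, 0.2169]
eef_rot: [[-0.534, 0.846, -0.003], [0.846, 0.534, 0.002], [0.003, -0.002, -1.0]]
ft_force: [0.9, -0.6, -5.5]
gripper_width: 0.227
```

```bash
python3 goto.py .5695 -.0013 .30
```

```text
t 9.3 p [ 0.5689 -0.0011  0.2169] yaw 122.3 z [-0.0031  0.0021 -1.    ] F [ 0.9 -0.6 -5.5] w 0.227 q [-0.12  0.44  1.73  0.    0.97 -0.68]
units xyz [-0.001  0.001 -0.416]
```

Call:
send_rows(
  rows=[
    {"x": 0,"y": 0,"z": -0.04,"ax": -0.003,"ay": -0.007,"az": 0,"hand": 0.1},
    {"x": 0,"y": 0,"z": -0.04,"ax": 0,"ay": 0,"az": 0,"hand": 0.1},
    {"x": 0,"y": 0,"z": -0.04,"ax": 0,"ay": 0,"az": 0,"hand": 0.1},
    {"x": 0,"y": 0,"z": -0.04,"ax": 0,"ay": 0,"az": 0,"hand": 0.1},
    {"x": 0,"y": 0,"z": -0.03,"ax": 0,"ay": 0,"az": 0,"hand": 0.1},
    {"x": 0,"y": 0,"z": 0,"ax": 0,"ay": 0,"az": 0,"hand": 0.1},
  ],
)

```text
time_s: 9.8
position: [0.5689, -0.001, 0.2598]
eef_rot: [[-0.534, 0.846, 0.001], [0.846, 0.534, -0.0], [-0.001, 0.001, -1.0]]
ft_force: [0.2, -0.3, -5.9]
gripper_width: 0.228
```

```bash
python3 goto.py .5695 -.0013 .298
```

```text
t 9.8 p [ 0.5689 -0.001   0.2598] yaw 122.3 z [ 1.3e-03 -4.0e-04 -1.0e+00] F [ 0.2 -0.3 -5.9] w 0.228 q [-0.12  0.4   1.68 -0.    1.06 -0.68]
units xyz [-0.003  0.002 -0.191]
```

Call:
send_rows(
  rows=[
    {"x": 0,"y": 0,"z": -0.04,"ax": 0,"ay": 0,"az": 0,"hand": 0.1},
    {"x": 0,"y": 0,"z": -0.04,"ax": 0,"ay": 0,"az": 0,"hand": 0.1},
    {"x": 0,"y": 0,"z": -0.04,"ax": 0,"ay": 0,"az": 0,"hand": 0.1},
    {"x": 0,"y": 0,"z": -0.04,"ax": 0,"ay": 0,"az": 0,"hand": 0.1},
    {"x": 0,"y": 0,"z": -0.02,"ax": 0,"ay": 0,"az": 0,"hand": 0.1},
    {"x": 0,"y": 0,"z": 0,"ax": 0,"ay": 0,"az": 0,"hand": 0.1},
    {"x": 0,"y": 0,"z": 0,"ax": 0,"ay": 0,"az": 0,"hand": 0.1},
    {"x": 0,"y": 0,"z": 0,"ax": 0,"ay": 0,"az": 0,"hand": 0.1},
  ],
)

```text
time_s: 10.47
position: [0.5686, -0.001, 0.3002]
eef_rot: [[-0.534, 0.846, 0.002], [0.846, 0.534, -0.0], [-0.001, 0.001, -1.0]]
ft_force: [0.4, -0.1, -5.8]
gripper_width: 0.23
```

```bash
python3 goto.py .5695 -.0013 .298; python3 - <<'E'
from rig import arm
import cv2,pickle
from h import *
d={n:arm.get_image(n) for n in ['scene','side']};pickle.dump(d,open('v3.pkl','wb'))
a=[cv2.resize(d[n]['pixels'][y:y+160,x:x+160],(390,390),interpolation=cv2.INTER_CUBIC) for n,x,y in(('scene',235,120),('side',240,95))]
cv2.imwrite('pics/v3.png',np.hstack(a))
E
```

```text
t 10.47 p [ 0.5686 -0.001   0.3002] yaw 122.3 z [ 1.7e-03 -4.0e-04 -1.0e+00] F [ 0.4 -0.1 -5.8] w 0.23 q [-0.12  0.36  1.63 -0.    1.15 -0.68]
units xyz [-0.004  0.003  0.011]
```

View pics/v3.png

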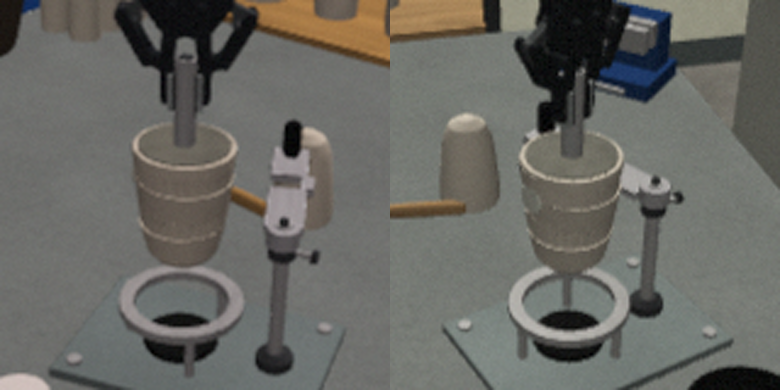

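Both views show the cast hanging plumb and clear above the ring, with the arm well aside. I'll wait a little, then measure its height, tilt and stillness.

Call:
send_rows(
  rows=[
    {"x": 0,"y": 0,"z": 0,"ax": 0,"ay": 0,"az": 0,"hand": 0.1},
    {"x": 0,"y": 0,"z": 0,"ax": 0,"ay": 0,"az": 0,"hand": 0.1},
    {"x": 0,"y": 0,"z": 0,"ax": 0,"ay": 0,"az": 0,"hand": 0.1},
    {"x": 0,"y": 0,"z": 0,"ax": 0,"ay": 0,"az": 0,"hand": 0.1},
    {"x": 0,"y": 0,"z": 0,"ax": 0,"ay": 0,"az": 0,"hand": 0.1},
    {"x": 0,"y": 0,"z": 0,"ax": 0,"ay": 0,"az": 0,"hand": 0.1},
    {"x": 0,"y": 0,"z": 0,"ax": 0,"ay": 0,"az": 0,"hand": 0.1},
    {"x": 0,"y": 0,"z": 0,"ax": 0,"ay": 0,"az": 0,"hand": 0.1},
  ],
)

```text
time_s: 11.23
position: [0.5682, -0.001, 0.2986]
eef_rot: [[-0.534, 0.846, -0.001], [0.846, 0.534, -0.0], [0.001, -0.001, -1.0]]
ft_force: [0.2, 0.8, -5.6]
gripper_width: 0.227
```

```bash
python3 goto.py .5695 -.0013 .298; python3 - <<'E'
from rig import arm
import cv2,pickle
from h import *
o=pickle.load(open('v3.pkl','rb'));d={n:arm.get_image(n) for n in ['scene','side']};pickle.dump(d,open('v4.pkl','wb'))
# light, warm plaster mask, largest blob near the cast
B={}
for n,(x,y) in dict(scene=(280,165),side=(288,145)).items():
    for k,D in(('old',o),('new',d)):
        c=D[n]['pixels'][y:y+70,x:x+70].astype(int)
        m=((c[...,2]-c[...,0])>6).astype('uint8');m=cv2.morphologyEx(m,cv2.MORPH_OPEN,np.ones((3,3),np.uint8))
        N,l,st,ct=cv2.connectedComponentsWithStats(m);i=1+st[1:,4].argmax()
        rows=[(y+r,x+np.where(l[r]==i)[0].min(),x+np.where(l[r]==i)[0].max()) for r in range(70) if (l[r]==i).any()]
        print(n,k,ct[i]+[x,y],st[i][4],[tuple(map(int,r)) for r in rows[::8]+rows[-4:]])
        f=d[n]['pixels'].astype(int)-o[n]['pixels']
    print('max mean diff',np.abs(f[y:y+70,x:x+70]).mean())
    for z in (.247,.122,.117): print('axis pred z',z,proj(d[n],[.569,-.001,z]))
E
```

```text
t 11.23 p [ 0.5682 -0.001   0.2986] yaw 122.3 z [-0.0013 -0.     -1.    ] F [ 0.2  0.8 -5.6] w 0.227 q [-0.12  0.36  1.63 -0.    1.15 -0.68]
units xyz [-0.005  0.005  0.003]
scene old [311.43261763 198.58428506] 2189 [(170, 301, 318), (178, 289, 332), (186, 290, 331), (194, 290, 330), (202, 291, 344), (210, 292, 327), (218, 294, 325), (226, 299, 320), (228, 302, 316), (229, 302, 315), (230, 307, 315), (231, 312, 314)]
scene new [311.22481685 199.03617216] 2184 [(171, 298, 319), (179, 289, 331), (187, 290, 331), (195, 290, 330), (203, 292, 344), (211, 291, 326), (219, 294, 324), (227, 300, 318), (228, 302, 318), (229, 301, 315), (230, 301, 312), (231, 301, 303)]
max mean diff 3.1114965986394556
axis pred z 0.247 [310.54636778 179.27287699]
axis pred z 0.122 [309.8164321 223.9527299]
axis pred z 0.117 [309.78902414 225.63079784]
side old [313.80704441 176.24349158] 1959 [(148, 305, 307), (156, 294, 334), (164, 294, 335), (172, 296, 335), (180, 295, 332), (188, 296, 331), (196, 299, 328), (204, 304, 323), (203, 303, 324), (204, 304, 323), (205, 305, 322), (206, 308, 319)]
side new [313.63983488 176.67027864] 1938 [(149, 305, 322), (157, 293, 334), (165, 293, 335), (173, 295, 334), (181, 295, 331), (189, 296, 330), (197, 299, 327), (205, 303, 323), (204, 303, 323), (205, 303, 323), (206, 306, 320), (207, 310, 315)]
max mean diff 3.9606802721088434
axis pred z 0.247 [314.2852467  158.74911909]
axis pred z 0.122 [313.38528354 201.02649199]
axis pred z 0.117 [313.35199328 202.59118638]
```

The cast's edges are centred on the predicted vertical axis to within 0.5 px in both views, at the rim and at the foot. So it is plumb, with its bottom at about z = 0.12, some 5 cm above the ring. One last stillness check, then I'll hand in.

```bash
python3 - <<'E'
from rig import arm
import numpy as np
for i in range(3):
    s=arm.get_state();print(round(s['time_s'],2),np.round(s['position'],4),np.abs(s['joint_vel']).max().round(4),np.round(s['ft_force'],1),round(s['gripper_width'],3));arm.get_image('side')
print(arm.hand_in())
E
```

```text
11.33 [ 0.5682 -0.001   0.2986] 0.0019 [-0.9  0.3 -5.9] 0.227
11.38 [ 0.5682 -0.001   0.2986] 0.0016 [-0.1  0.1 -6.7] 0.226
11.43 [ 0.5683 -0.001   0.2986] 0.0018 [-0.5  0.2 -6.7] 0.228
the job is handed in; nothing more can be done
None
```

I handed the job in at about 11.4 s, with the cast hanging over the ring and still held by its pipe at 90 N.

- **Centring arm:** I gripped the knob, swung the arm to about 1.29 rad (clear of the cast from about 0.9) and let go. Later pictures show it still there.
- **Cast:** I gripped the pipe and lifted it straight up by about 100 mm. Its bottom is now about 0.12 m above the bench, roughly 5 cm over the ring.

**Last checks:**
- **Plumb:** the cast's edges lie within about 0.5 px of the vertical axis in both views.
- **Still:** the tool position was steady to 0.1 mm and the joints were below 0.002 rad/s.
- **Grip:** the opening held at about 19 mm.

**Small deviations:**
- The tool sank 1.6 mm over 0.75 s of idle rows, then held its place.
- The wrist force read about 6 to 7 N, at the light end of the stated weight.
- Stereo and wrist-camera fixes of the pipe differed by 2–3 mm.

Nothing suggests that the bowl, jar, spatula or other model was touched. I did not re-measure their positions at the end.

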